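# Index the blue part round to the inspection lens

### The job

Work the red lever of the ratchet index table, full stroke after full stroke and letting it spring right back each time, until the blue part stands squarely in front of the camera lens. Leave the lever at rest in its home position; do not touch the turntable or the parts on it, and leave the steel ring gauge where it lies.

Things in the scene. Friction and masses are not known exactly. Their poses are not given: they have to be found in the camera images.
- platter: silver turntable, 154 mm wide, top 42 mm above the bench, on a 12-tooth ratchet wheel (180 mm wide, 22-34 mm up); turns only counter-clockwise seen from above. Origin on its upright axis at bench level, z up; x points to the blue part (22x22x26 mm block, white dot, centre 64 mm from the axis, 55 mm up). Four other parts on it, none taller. Fixed black round base below, 330 mm wide, 12 mm thick
- focus (a point): where the blue part's centre belongs: 64 mm from the platter's axis, 55 mm above the bench, straight in front of the camera lens: a level black barrel, 38 mm thick, silver nose ring, on a bracket at the base's rim, looking at the axis (nose 109 mm from the axis, top 87 mm up). The short post with a black knob on the rim is a fixed spindle lock, not used
- handle (a point): centre of the lever's red upright grip, 22 mm thick, 32-90 mm above the bench, 140 mm from the platter's axis, robot side, now home. Pushed counter-clockwise (from above) about that axis it swings 41 deg to a hard stop (6 N); a spring returns it. A full stroke turns the platter one 30 deg tooth (first: up to 41) and ends whole 30 deg steps from blue at the lens; the platter stays on the return
- ring_gauge: a bystander: loose plain steel ring, 68 mm outside, 40 mm bore, 24 mm high, lying flat on the bench to the right of the index table; origin: centre of its underside

How it is judged:
By the outcome, as a careful person would: the job done as asked, in the order asked, and still so for the second after the job is handed in, with the robot touching nothing.
It also fails if it takes over 54 s, if anything falls off the work surface, if the arm or the gripper's body presses on something with over 40 N, if the wrist force passes 120 N, or if a joint passes its speed limit or range.

### The arm

A 6-joint arm with a two-finger parallel gripper is mounted at the origin on the work surface. World frame = base frame: x ahead of the robot, y to its left, z up, the work surface at z = 0. Lengths are in mm, angles in rad, forces in N, time in s.
With the tool pointing down it reaches from about 350 to 875 mm from the base axis. Payload 4.2 kg.
Tool frame: the origin (TCP) lies at the very end of the fingers, on their centre line; the grasp point (between the pads) lies 19 mm behind it (arm.grip_point_offset is the distance from the TCP to the grasp point, in mm); z points along the fingers, y is the direction in which the jaws open and shut (so a half turn about z gives the same grasp; the last joint's range is limited). The gripper opens to 85 mm and grips with 20 to 120 N. Pads are 22 mm wide; open, the fingers measure 114 mm over their backs; the gripper's body (76 mm by 85 mm) begins 54 mm behind the grasp point. The pads swing forward as they close: fully open they stand 13 mm farther back than shut.
Start: joints at [1.588, 0.385, 0.008, 0, -1.194, -0.259], TCP at [149.625, 606.804, 193.012] pointing down, gripper open.
Joint ranges: [-3.14, 3.14], [-1.21, 2.06], [-1.07, 1.41], [-3.16, 2.05], [-2.99, -0.16], [-3.1, 3.1]. Speed limits (rad/s): [2.79, 2.79, 3.14, 3.14, 3.14, 3.14].

### API

Orientations are given as a unit quaternion [x, y, z, w].
In Python, from bench import arm gives the robot as it stands.
- The arm moves only by the tool drive_tool, never from a script. Its argument "steps" is a list of rows, each a list of 5 numbers: the shift along the tool's x, y, z in m, then the turn about the tool's z in degrees, then the finger opening in m, from 0 to 0.0854. A call has 1 to 20 rows; each row shifts and turns the commanded pose from where the row before left it, along the tool's axes as they then stand; what a row does not reach is not made up. A row lasts 1/10 s, in which the tool goes at most 50 mm and 8.59 degrees, less where a joint would pass 70% of its speed; a pose out of reach is approached as far as the arm can. A call is refused whole if a number of a shift passes 0.05 or a number of a turn 8.59, either way. A call with a gripper value outside its range is refused whole. The fingers move at their own pace and stop on an object; the grip force is fixed at half the most. Time passes only in rows, so rows that do not move let the fingers close. It gives the time, the measured TCP pose, the force and the opening at its end, in the units of the state.
- arm.read_state(): the state, without advancing time (a new reading comes with each control period).
- arm.get_image(name): name is "scene" or "top" or "wrist"; returns (picture, depth): 420x560x3 uint8, blue, green, red; 420x560 float32, mm along the optical axis (not along the pixel's ray), 0 where there is no reading.
- arm.camera_params(name): a dict with "K" (3x3 intrinsics, pixels), "world_to_cam" (4x4, takes a point from world to camera coordinates); the wrist camera has in their place "mount" (4x4, takes a point from camera to tool coordinates, whose origin is the TCP and whose axes are the flange's). Camera axes: x right, y up, looking along -z (the intrinsics and any distortion apply to the point x, -y, -z); pixel columns grow to the right and rows downward; lengths in mm; the calibration is good to about 2 mm. A picture is of the moment at which its call begins: read the wrist's pose just before it. camera_params takes no time and is no camera call.
- arm.job_done(): hands the job in, once; it reports no verdict.
The state is a dict: "clock": time; "joints": joint angles; "joint_vel": joint speeds; "joint_efforts": joint torques, N m; "position": TCP position; "ee_rot": TCP orientation; "contact_force": force on the tool from outside, world axes, zero at the start; "wrist_torque": the same for the moment, N m; "gripper_width": finger opening in mm.
Only numpy, scipy, OpenCV 4.12 (cv2) and the standard library are available. Lean on these libraries where they do the work, as an engineer would, in place of code of your own. Each camera call takes 0.05 s, during which the arm holds its last target.

## Working session

There is one attempt and no reset: what is moved stays moved. The work goes in short steps, Python scripts to look and compute and a tool call to move; the robot and the scene stay as the last step left them, time stands still between calls to the robot, and variables do not carry over. Pictures are saved under pics/ and viewed, and the job is handed in when it is done.

Besides the shell and the picture viewer there is one more tool, called by a JSON object that holds its "api" and its "payload". drive_tool: Moves the arm, as the interface text tells. Its arguments: {"type":"object","properties":{"steps":{"type":"array"}},"required":["steps"]}

```bash
ls; mkdir -p pics; python3 - <<'E'
from bench import arm
import cv2,numpy as np
s=arm.read_state();print(s)
for n in("scene","top"):
    im,d=arm.get_image(n);cv2.imwrite(f"pics/{n}0.png",im);np.savez(f"pics/{n}0.npz",im=im,d=d)
    p=arm.camera_params(n);print(n,p)
E
```

```text
pics
{'clock': 0.0, 'joints': array([ 1.58760041e+00,  3.85510768e-01,  6.58884833e-03, -4.83634260e-04,
       -1.19402594e+00, -2.58638272e-01]), 'joint_vel': array([ 0.00021651, -0.00055694,  0.00135694, -0.00034352, -0.00153245,
       -0.00046122]), 'joint_efforts': array([ 1.03226412e-03, -3.92287517e+01,  1.88398343e+01,  4.18623224e+00,
       -4.65591147e-03, -2.82378856e-06]), 'position': array([149.48473959, 606.1458515 , 191.93714661]), 'ee_rot': array([ 9.92687066e-01, -1.20711144e-01, -7.49438535e-05,  1.09643513e-03]), 'contact_force': array([ 0.13749233,  0.05656541, -0.46896443]), 'wrist_torque': array([-0.02213749,  0.00049921,  0.04342706]), 'gripper_width': 85.81727749481145}
scene {'K': array([[395.54766125,   0.        , 276.44150744],
       [  0.        , 395.54766125, 210.10385236],
       [  0.        ,   0.        ,   1.        ]]), 'world_to_cam': array([[-6.75095161e-01,  7.37657215e-01,  1.04094410e-02,
         4.39893684e+02],
       [-5.63569073e-01, -5.24774414e-01,  6.37966860e-01,
         1.85416380e+02],
       [ 4.76063466e-01,  4.24821901e-01,  7.69993460e-01,
        -1.10232657e+03],
       [ 0.00000000e+00,  0.00000000e+00,  0.00000000e+00,
         1.00000000e+00]])}
top {'K': array([[389.25999948,   0.        , 283.09466556],
       [  0.        , 389.25999948, 212.43402444],
       [  0.        ,   0.        ,   1.        ]]), 'world_to_cam': array([[ 1.08280478e-01, -9.94116298e-01, -2.85034015e-03,
        -1.71716201e+02],
       [ 9.68727282e-01,  1.04870303e-01,  2.24877018e-01,
        -5.49338976e+02],
       [-2.23254993e-01, -2.71109933e-02,  9.74382985e-01,
        -7.07834951e+02],
       [ 0.00000000e+00,  0.00000000e+00,  0.00000000e+00,
         1.00000000e+00]])}
```

View pics/scene0.png

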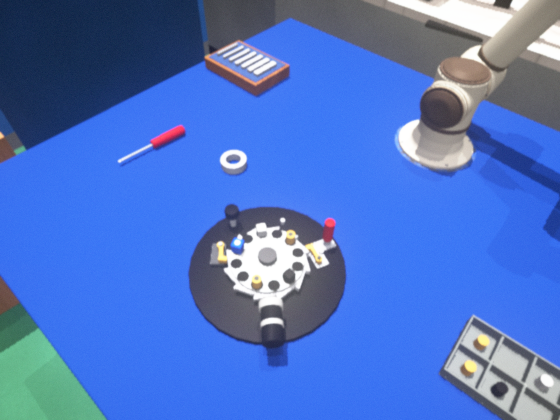

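View pics/top0.png

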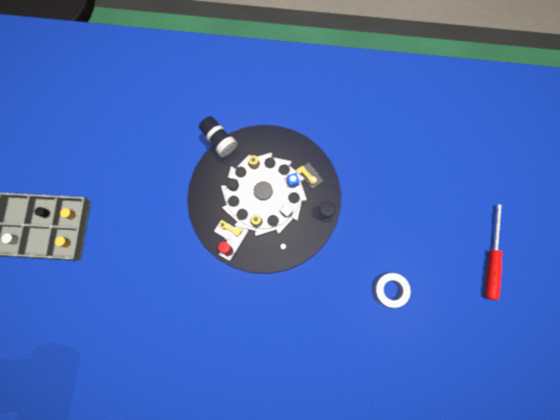

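```bash
cat > h.py <<'E'
from bench import arm
import cv2,numpy as np
def ray(n,uv,z):
    p=arm.camera_params(n);K=p["K"];T=p["world_to_cam"];R=T[:3,:3];t=T[:3,3]
    uv=np.atleast_2d(np.array(uv,float))
    d=np.c_[(uv[:,0]-K[0,2])/K[0,0],-(uv[:,1]-K[1,2])/K[1,1],-np.ones(len(uv))]@R
    c=-R.T@t
    return (c+d*((z-c[2])/d[:,2])[:,None])[:,:2]
def blob(m,amin=8):
    n,l,s,c=cv2.connectedComponentsWithStats(m.astype(np.uint8))
    return [(s[i].tolist(),c[i].round(1).tolist()) for i in range(1,n) if s[i,4]>=amin]
E
python3 - <<'E'
from h import *
for n in("top","scene"):
    z=np.load(f"pics/{n}0.npz");im=z["im"].astype(int);b,g,r=im[...,0],im[...,1],im[...,2]
    red=(r>130)&(g<70)&(b<70);print(n,"red",blob(red))
    for s,c in blob(red):print(ray(n,c,61),ray(n,c,90))
    hsv=cv2.cvtColor(z["im"],cv2.COLOR_BGR2HSV)
    blk=(im.max(2)<75).astype(np.uint8)
    cs,_=cv2.findContours(blk,cv2.RETR_EXTERNAL,cv2.CHAIN_APPROX_NONE)
    for c in cs:
        if cv2.contourArea(c)>5000:
            e=cv2.fitEllipse(cv2.convexHull(c)); print("blk",e,cv2.contourArea(c))
            p=ray(n,c[:,0,:],12);print(p.min(0),p.max(0),cv2.minEnclosingCircle(p.astype(np.float32)))
            A=np.c_[2*p,np.ones(len(p))];ok=np.ones(len(p),bool)
            for k in range(6):
                x=np.linalg.lstsq(A[ok],(p[ok]**2).sum(1),rcond=None)[0];R=np.sqrt(x[2]+x[0]**2+x[1]**2)
                ok=abs(np.hypot(*(p-x[:2]).T)-R)<3
            print("circ",x[:2],R,ok.mean())
    x0,y0,x1,y1=(180,110,350,280) if n=="top" else(180,190,360,355)
    cv2.imwrite(f"pics/{n}0z.png",cv2.resize(z["im"][y0:y1,x0:x1],None,fx=3.4,fy=3.4,interpolation=cv2.INTER_CUBIC))
E
```

```text
top red [([487, 250, 14, 49, 454], [493.7, 273.6])]
[[ 489.08114717 -524.21250765]] [[ 485.36405098 -509.09325028]]
scene red []
```

```bash
python3 -c "
import cv2,numpy as np
a=cv2.imread('pics/top0z.png');b=cv2.imread('pics/scene0z.png');
b=cv2.resize(b,(a.shape[1],a.shape[0]));c=np.hstack([a,b]);cv2.imwrite('pics/both0.png',cv2.resize(c,(800,400)))"
```

```text
(no output)
```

View pics/top0z.png

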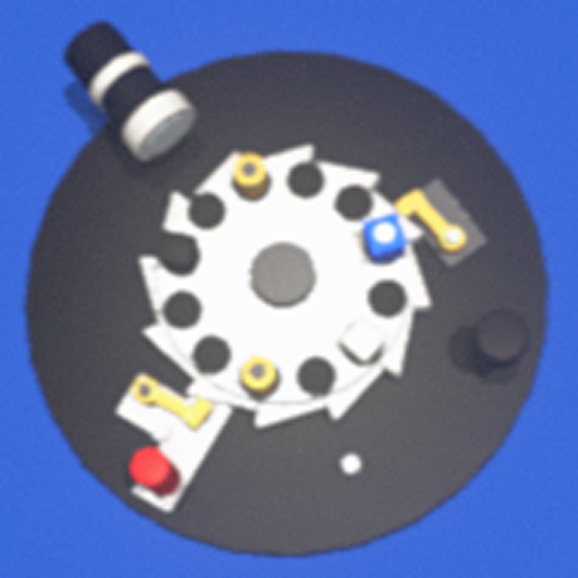

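View pics/scene0z.png

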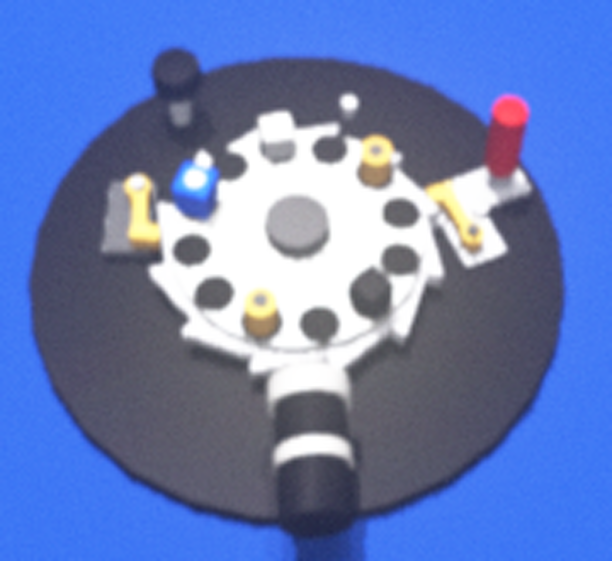

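The zooms show the base, the grip top at about (224,247) in the top view, the lens at (227,147), blue at (293,180), and the stop pin at (283,246). Next I fit these properly.

```bash
cat >> h.py <<'E'
def circ(p):
    A=np.c_[2*p,np.ones(len(p))];ok=np.ones(len(p),bool)
    for t in (15,10,6,4,3,3,3):
        x=np.linalg.lstsq(A[ok],(p[ok]**2).sum(1),rcond=None)[0];R=np.sqrt(x[2]+x[0]**2+x[1]**2)
        ok=abs(np.hypot(*(p-x[:2]).T)-R)<t
    return x[:2],R,ok.mean()
def analyse(n,im):
    hsv=cv2.cvtColor(im,cv2.COLOR_BGR2HSV);h,s,v=[hsv[...,i].astype(int) for i in range(3)]
    o={}
    bl=(h>100)&(h<130)&(s>150)
    m=(~bl).astype(np.uint8)
    cs,_=cv2.findContours(m,cv2.RETR_EXTERNAL,cv2.CHAIN_APPROX_NONE)
    for c in cs:
        x,y,w,hh=cv2.boundingRect(c)
        if x>=150 and x<260 and 120<w<190 and 100<hh<200:
            o["base"]=circ(ray(n,c[:,0,:],12))
    red=((h<8)|(h>172))&(s>150)&(v>90);o["red"]=blob(red)
    return o,bl
E
python3 - <<'E'
from h import *
for n in("top","scene"):
    z=np.load(f"pics/{n}0.npz");im=z["im"]
    o,bl=analyse(n,im);print(n,o)
    for s,c in o["red"]:print(c,ray(n,c,61),ray(n,c,90))
    c=o["base"][0] if "base" in o else None
    # platter blue blob inside
    x0,y0,x1,y1=(215,140,320,240) if n=="top" else(205,220,320,305)
    sub=np.zeros_like(bl);sub[y0:y1,x0:x1]=bl[y0:y1,x0:x1]
    for s,cc in blob(sub):print("blue",s,cc,ray(n,cc,60))
    hsv=cv2.cvtColor(im,cv2.COLOR_BGR2HSV)
    print(hsv[240:254,216:234,0] if n=="top" else "")
E
```

```text
top {'base': (array([608.49331745, -65.21941669]), np.float64(162.75479596818204), np.float64(0.8862660944206009)), 'red': [([218, 242, 13, 12, 105], [223.7, 247.2]), ([486, 250, 16, 50, 603], [493.6, 274.9])]}
[223.7, 247.2] [[483.63789268  -4.15320984]] [[480.13077999  -9.0961912 ]]
[493.6, 274.9] [[ 486.58584072 -523.99239639]] [[ 482.96500555 -508.88163021]]
blue [312, 140, 8, 7, 33] [316.5, 142.0] [[ 721.43509656 -163.9025202 ]]
blue [288, 176, 11, 9, 40] [292.0, 181.6] [[ 630.7273098  -122.31309344]]
[[117 129 127 124 117 128 139 153 161 150 165  15   0  20  30  15  30   0]
 [131 124 123 127 161 174 176 178 178 177 179   3  30  30  30  15   0   0]
 [123 123 124 167 177 178 179 179 179 179   0   1  10  45  30  15   0  30]
 [117 114 164 177 179 179   0   0   0   0   0   0   1  13  30  30  30   0]
 [123 120 174 178 179 179 179   0 179   0 179   0   0   2  15  30  30  30]
 [120 150 176 179 179 179 179 179   0   0   0   0   0   0   3  20  30  30]
 [120 167 177 179 179 179   0   0   0   0   0   0   0 179 179   4  15  45]
 [115 172 178 179 179   0   0   0   0   0   0   0   1 179 178  
[... 346 characters left out ...]
178 178 177 176 175 174 175 175 177 177]
 [128 128 111 113 135 174 178 177 176 175 174 174 175 174 176 176 179   0]]
scene {'base': (array([611.04301924, -63.47475355]), np.float64(162.65722403491415), np.float64(0.8314855875831486)), 'red': [([152, 127, 31, 17, 149], [167.4, 135.0]), ([326, 220, 8, 8, 52], [329.5, 223.1])]}
[167.4, 135.0] [[ 521.2462391  -501.43520535]] [[ 538.90996692 -469.04971299]]
[329.5, 223.1] [[464.66447887 -18.80592337]] [[484.7959948  -7.4700908]]
blue [205, 220, 16, 14, 110] [209.8, 224.1] [[ 639.20749148 -203.66650634]]
blue [315, 220, 5, 3, 10] [317.6, 220.7] [[476.18800296 -41.87443942]]
blue [230, 237, 14, 16, 96] [236.2, 245.9] [[ 639.89728058 -122.37379509]]
```

{"api": "drive_tool", "payload": {"steps": [[0.0304,0.0294,0,0,0],[0.0304,0.0294,0,0,0],[0.0304,0.0294,0,0,0],[0.0304,0.0294,0,0,0],[0.0304,0.0294,0,0,0],[0.0304,0.0294,0,0,0],[0.0304,0.0294,0,0,0],[0.0304,0.0294,0,0,0],[0.0304,0.0294,0,0,0],[0.0304,0.0294,0,0,0],[0.0304,0.0294,0,0,0],[0.0304,0.0294,0,0,0],[0.0304,0.0294,0,0,0],[0.0304,0.0294,0,0,0],[0.0304,0.0294,0,0,0],[0.0304,0.0294,0,0,0],[0,0,0,7.5,0],[0,0,0,7.5,0],[0,0,0,7.5,0],[0,0,0,7.5,0]]}}

```text
clock: 2.1
position: [508.9, 33.3, 192.5]
ee_rot: [0.927, -0.376, -0.001, 0.0]
contact_force: [-0.3, 0.7, 0.6]
gripper_width: -0.3
```

```bash
python3 - <<'E'
from h import *
a,_=arm.get_image("wrist");b,_=arm.get_image("top");c,_=arm.get_image("scene")
cv2.imwrite("pics/w1.png",a);cv2.imwrite("pics/t1.png",np.hstack([b[60:300,150:400],c[150:390,150:400]]))
E
```

```text
(no output)
```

View pics/w1.png

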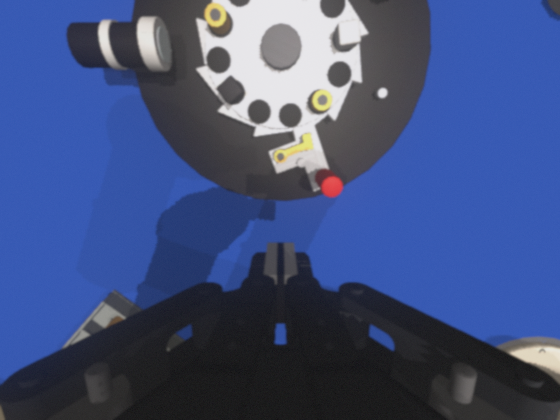

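View pics/t1.png

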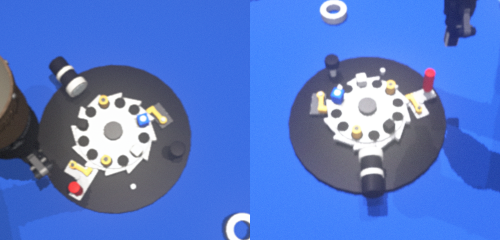

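{"api": "drive_tool", "payload": {"steps": [[0,0,0.034,0,0],[0,0,0.034,0,0],[0,0,0.034,0,0],[0,0,0.034,0,0],[0.0004,0.01,0,-4.1,0],[0.0004,0.01,0,-4.1,0],[0.0004,0.01,0,-4.1,0],[0.0004,0.01,0,-4.1,0]]}}

```text
clock: 3.05
position: [485.7, 0.9, 56.8]
ee_rot: [0.972, -0.234, -0.0, 0.0]
contact_force: [0.6, 0.1, -0.2]
gripper_width: -0.0
```

```bash
python3 - <<'E'
from h import *
print(arm.read_state()["contact_force"])
a,_=arm.get_image("wrist");c,_=arm.get_image("scene")
print(arm.read_state()["contact_force"])
cv2.imwrite("pics/w2.png",np.hstack([cv2.resize(a,(400,300)),cv2.resize(c[190:340,200:400],(400,300))]))
E
```

```text
[ 0.569415    0.09368508 -0.18544887]
[0.04278251 0.38346198 0.09437056]
```

View pics/w2.png

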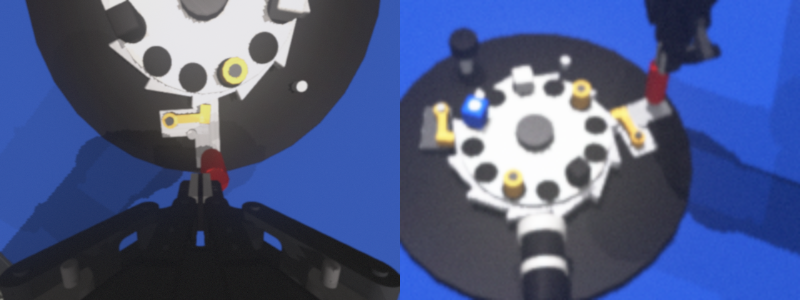

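```bash
cat >> h.py <<'E'
from scipy.spatial.transform import Rotation as Ro
def wray(uv,z,s):
    p=arm.camera_params("wrist");K=p["K"];M=p["mount"]
    T=np.eye(4);T[:3,:3]=Ro.from_quat(s["ee_rot"]).as_matrix();T[:3,3]=s["position"]
    W=T@M;uv=np.atleast_2d(np.array(uv,float))
    d=np.c_[(uv[:,0]-K[0,2])/K[0,0],-(uv[:,1]-K[1,2])/K[1,1],-np.ones(len(uv))]@W[:3,:3].T
    c=W[:3,3];return (c+d*((z-c[2])/d[:,2])[:,None])[:,:2]
def redm(im):
    h,s,v=[x.astype(int) for x in cv2.split(cv2.cvtColor(im,cv2.COLOR_BGR2HSV))]
    return ((h<8)|(h>172))&(s>150)&(v>60)
E
python3 - <<'E'
from h import *
a=cv2.imread("pics/w1.png");print(blob(redm(a),30))
s1=dict(position=[508.9,33.3,192.5],ee_rot=np.array([.927,-.376,-.001,0]))
print("w1",wray([[332,187],[281,45]],90,s1),wray([[281,45]],42,s1))
s=arm.read_state();a,d=arm.get_image("wrist");cv2.imwrite("pics/w3.png",a[150:330,180:420].repeat(3,0).repeat(3,1))
print(s["position"],s["contact_force"]);print(blob(redm(a),30))
p=arm.camera_params("wrist");print(p["mount"].round(2).tolist(),p["K"][0,0])
E
```

```text
[([321, 176, 22, 21, 342], [331.2, 185.6])]
w1 [[480.41562573  -8.63779378]
 [603.91164837 -59.63510961]] [[611.83124752 -67.52878977]]
[4.85249695e+02 4.61034506e-01 5.68298967e+01] [0.04278251 0.38346198 0.09437056]
[([287, 229, 31, 35, 536], [305.1, 244.0])]
[[-0.0, 0.96, 0.26, 66.34], [1.0, 0.0, 0.0, -0.24], [0.0, 0.26, -0.96, -181.95], [0.0, 0.0, 0.0, 1.0]] 298.74875285899884
```

View pics/w3.png

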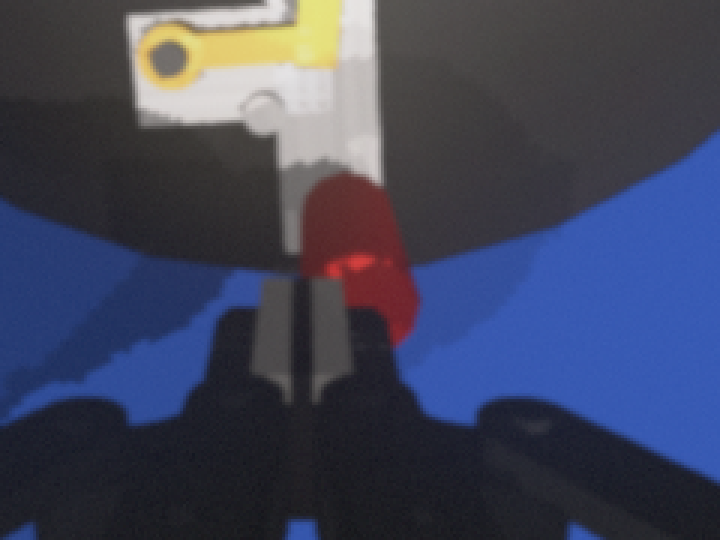

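```bash
python3 - <<'E'
from h import *
s=arm.read_state()
C=np.array([609.5,-64.5])
for uv,z in(([180+380/3,150+300/3],90),([180+345/3,150+205/3],32),([180+300/3,150+280/3],56.8),([180+340/3,150+280/3],56.8)):
    p=wray([uv],z,s)[0];q=p-C;print(p,np.hypot(*q),np.degrees(np.arctan2(q[1],q[0])))
t,_=arm.get_image("top");print(blob(redm(t)));cv2.imwrite("pics/t3.png",cv2.resize(t[180:300,170:330],None,fx=5,fy=5))
E
```

```text
[481.18250789 -12.27196909] 138.5393301290609 157.85259983119764
[482.50992399  -9.00207641] 138.58751360795685 156.3934369883266
[479.23426813   4.95044125] 147.62291383486024 151.93594300101879
[475.21062033  -2.78272569] 147.79262309323798 155.3172367820807
[([486, 250, 16, 50, 606], [493.6, 274.9])]
```

View pics/t3.png

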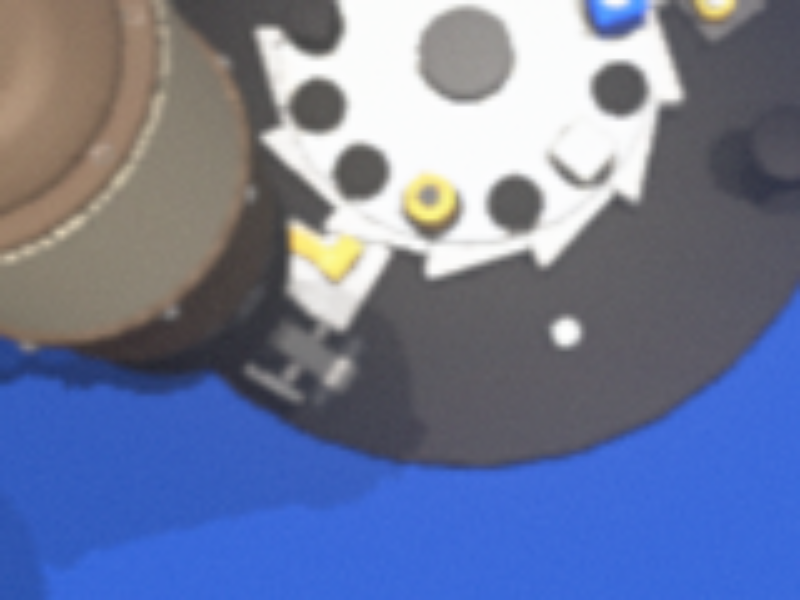

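```bash
python3 - <<'E'
from h import *
s=arm.read_state();a,d=arm.get_image("wrist")
p=arm.camera_params("wrist");K=p["K"];M=p["mount"]
def tool(u,v):
    z=d[v,u];return (M@[(u-K[0,2])/K[0,0]*z,-(v-K[1,2])/K[1,1]*z,-z,1])[:3].round(1)
for v in range(205,285,5):
    print(v,[tuple(tool(u,v)) for u in (268,276,280,288,296,304,312)])
E
```

```text
205 [(np.float64(6.3), np.float64(-9.9), np.float64(44.7)), (np.float64(8.1), np.float64(-3.5), np.float64(37.8)), (np.float64(8.1), np.float64(-0.5), np.float64(37.9)), (np.float64(8.0), np.float64(5.6), np.float64(38.0)), (np.float64(8.2), np.float64(11.7), np.float64(37.5)), (np.float64(8.3), np.float64(17.7), np.float64(37.0)), (np.float64(6.1), np.float64(24.7), np.float64(45.2))]
210 [(np.float64(2.6), np.float64(-9.9), np.float64(43.3)), (np.float64(4.0), np.float64(-3.5), np.float64(38.3)), (np.float64(4.4), np.float64(-0.5), np.float64(36.8)), (np.float64(4.7), np.float64(5.6), np.float64(35.9)), (np.float64(10.7), np.float64(10.5), np.float64(14.6)), (np.float64(10.1), np.float64(16.1), np.float64(16.9)), (np.float64(2.5), np.float64(24.6), np.float64(43.4))]
215 [(np.float64(-1.4), np.float64(-9.9), np.float64(43.0)), (np.float64(0.3), np.float64(-3.5), np.float64(37.4)), (np.float64(0.6), np.float64(-0.5), np.float64(36.3)), (np.float64(8.5), np.float64(4.9), np.float64(10.0)), (np.float64(10.4), np.float64(9.9), np.float64(3.7)), (np.float64(10.2), np.float64(15.2), np.f
[... 4557 characters left out ...]
 np.float64(-76.7)), (np.float64(10.5), np.float64(-0.4), np.float64(-77.2)), (np.float64(10.5), np.float64(2.7), np.float64(-77.1)), (np.float64(11.6), np.float64(5.7), np.float64(-79.3)), (np.float64(13.1), np.float64(8.5), np.float64(-82.1)), (np.float64(6.5), np.float64(12.9), np.float64(-69.7))]
280 [(np.float64(11.0), np.float64(-4.8), np.float64(-81.9)), (np.float64(8.8), np.float64(-1.9), np.float64(-78.0)), (np.float64(8.4), np.float64(-0.4), np.float64(-77.3)), (np.float64(10.9), np.float64(2.6), np.float64(-81.8)), (np.float64(12.6), np.float64(5.4), np.float64(-84.9)), (np.float64(12.9), np.float64(8.2), np.float64(-85.5)), (np.float64(11.7), np.float64(11.4), np.float64(-83.3))]
```

{"api": "drive_tool", "payload": {"steps": [[0.0004,-0.01,0,4.1,0],[0.0004,-0.01,0,4.1,0],[0.0004,-0.01,0,4.1,0],[0.0004,-0.01,0,4.1,0],[0,0,0.02,0,0],[0,0,0.018,0,0],[0,0,0,0,0]]}}

```text
clock: 4.0
position: [507.9, 33.4, 16.9]
ee_rot: [0.928, -0.373, -0.002, 0.002]
contact_force: [-0.9, 0.6, 0.2]
gripper_width: -0.2
```

```bash
python3 - <<'E'
from h import *
s=arm.read_state();print(s["position"],s["ee_rot"],s["contact_force"],s["gripper_width"])
a,d=arm.get_image("wrist");c,_=arm.get_image("scene")
cv2.imwrite("pics/w4.png",np.hstack([cv2.resize(a,(400,300)),cv2.resize(c[190:340,200:400],(400,300))]))
p=arm.camera_params("wrist");K=p["K"];M=p["mount"]
def tool(u,v):
    z=d[v,u];return [float(x) for x in (M@[(u-K[0,2])/K[0,0]*z,-(v-K[1,2])/K[1,1]*z,-z,1])[:3].round(1)]
for v in range(215,285,5): print(v,[tool(u,v) for u in (276,288,296,308,320)])
E
```

```text
[507.91824447  33.35006292  16.94498287] [ 0.9276596  -0.37341853 -0.00193894  0.00158363] [-0.87584536  0.56933184  0.21846898] -0.1532639556454513
215 [[10.1, -2.9, 4.5], [10.4, 4.9, 3.5], [10.5, 10.1, 3.3], [10.1, 18.0, 4.6], [10.7, 25.5, 2.4]]
220 [[7.0, -2.9, 3.6], [7.0, 4.9, 3.7], [6.9, 10.1, 3.9], [6.8, 18.0, 4.2], [6.7, 25.9, 4.4]]
225 [[3.4, -2.9, 4.0], [3.6, 4.9, 3.4], [3.6, 10.2, 3.6], [3.4, 18.1, 4.1], [3.3, 26.0, 4.4]]
230 [[0.0, -2.9, 3.7], [0.2, 4.9, 3.2], [-0.0, 10.2, 3.9], [-0.1, 18.1, 4.0], [0.1, 26.0, 3.6]]
235 [[-3.6, -3.0, 4.1], [-3.9, 5.0, 4.8], [-3.5, 10.3, 3.7], [-4.1, 18.4, 5.3], [-3.5, 26.1, 3.8]]
240 [[-7.3, -3.0, 4.5], [-6.9, 5.0, 3.5], [-7.3, 10.4, 4.5], [-7.4, 18.4, 4.7], [-6.9, 26.2, 3.6]]
245 [[10.8, -2.2, -47.8], [10.7, 3.6, -47.8], [-10.9, 10.4, 4.5], [-10.9, 18.4, 4.5], [-11.0, 26.5, 4.8]]
250 [[10.5, -2.1, -53.2], [10.5, 3.5, -53.3], [-14.5, 10.5, 4.4], [-14.4, 18.5, 4.3], [-13.9, 26.4, 3.1]]
255 [[10.4, -2.0, -58.6], [10.5, 3.3, -58.8], [7.1, 7.3, -51.2], [6.6, 13.1, -50.2], [-17.8, 26.6, 3.7]]
260 [[10.7, -2.0, -64.3], [11.0, 3.2, -65.0], [6.4, 7.1, -55.3], [6.8, 12.6, -56.0], [-27.2, 28.5, 15.8]]
265 [[10.5, -1.9, -68.7], [10.9, 3.0, -69.5], [10.5, 6.4, -68.8], [6.6, 12.2, -60.7], [-30.6, 28.5, 14.8]]
270 [[10.0, -1.9, -72.3], [10.6, 2.9, -73.4], [11.1, 6.1, -74.3], [7.1, 11.7, -66.4], [-34.8, 28.7, 15.1]]
275 [[10.0, -1.8, -76.3], [10.0, 2.9, -76.3], [11.2, 5.9, -78.7], [12.0, 10.3, -80.1], [-38.8, 28.8, 15.2]]
280 [[8.4, -1.8, -77.4], [11.7, 2.7, -83.4], [12.6, 5.5, -84.9], [12.9, 9.8, -85.5], [-43.6, 29.2, 16.4]]
```

View pics/w4.png

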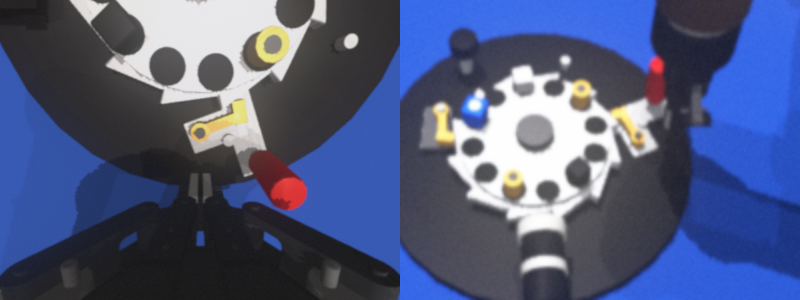

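{"api": "drive_tool", "payload": {"steps": [[0.0004,0.01,0,-4.1,0],[0.0004,0.01,0,-4.1,0],[0.0004,0.01,0,-4.1,0],[0.0004,0.01,0,-4.1,0],[0.0004,0.01,0,-4.1,0]]}}

```text
clock: 4.6
position: [483.3, -7.6, 20.4]
ee_rot: [0.98, -0.201, 0.002, -0.001]
contact_force: [-0.7, 3.1, -0.8]
gripper_width: -0.2
```

```bash
python3 - <<'E'
from h import *
s=arm.read_state();print(s["position"],s["contact_force"])
a,d=arm.get_image("wrist");c,_=arm.get_image("scene")
cv2.imwrite("pics/w5.png",np.hstack([cv2.resize(a,(400,300)),cv2.resize(c[190:340,200:400],(400,300))]))
E
```

```text
[483.28946326  -7.56362938  20.38917396] [-0.67213588  3.06546596 -0.77191176]
```

View pics/w5.png

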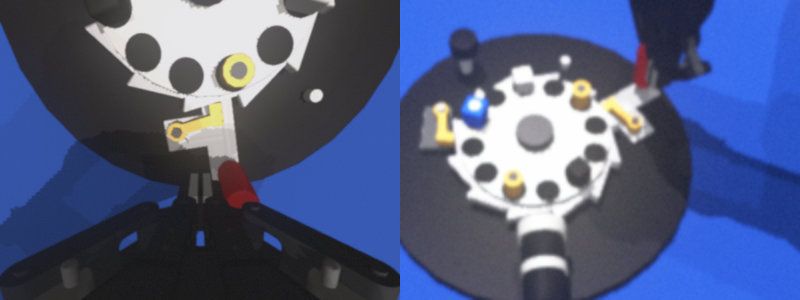

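{"api": "drive_tool", "payload": {"steps": [[0.0004,0.01,0,-4.1,0],[0.0004,0.01,0,-4.1,0],[0.0004,0.01,0,-4.1,0],[0.0004,0.01,0,-4.1,0],[0.0004,0.01,0,-4.1,0],[0.0004,0.01,0,-4.1,0],[0,0,0,0,0]]}}

```text
clock: 5.4
position: [471.8, -66.6, 19.9]
ee_rot: [1.0, 0.01, 0.001, -0.0]
contact_force: [-0.9, 2.3, 1.7]
gripper_width: -0.2
```

```bash
python3 - <<'E'
from h import *
s=arm.read_state();print(s["position"],s["contact_force"])
q=s["position"][:2]-[609.5,-64.5];print(np.hypot(*q),np.degrees(np.arctan2(q[1],q[0])))
a,d=arm.get_image("wrist");c,_=arm.get_image("scene")
cv2.imwrite("pics/w6.png",np.hstack([cv2.resize(a,(400,300)),cv2.resize(c[190:340,200:400],(400,300))]))
E
```

```text
[471.82922386 -66.59317687  19.93754056] [-0.94163006  2.27022038  1.66109116]
137.68668778072137 -179.12892943590816
```

View pics/w6.png

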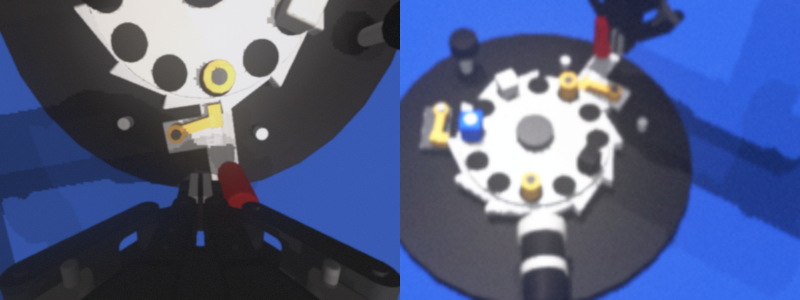

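{"api": "drive_tool", "payload": {"steps": [[0.0001,0.005,0,-2,0],[0.0001,0.005,0,-2,0],[0.0001,0.005,0,-2,0],[0,0,0,0,0]]}}

```text
clock: 5.9
position: [472.8, -81.2, 19.5]
ee_rot: [0.998, 0.063, 0.001, -0.0]
contact_force: [-1.3, 2.2, 1.8]
gripper_width: -0.2
```

{"api": "drive_tool", "payload": {"steps": [[0,0.0025,0,-1,0],[0,0.0025,0,-1,0],[0,0,0,0,0]]}}

```text
clock: 6.2
position: [473.0, -84.3, 19.4]
ee_rot: [0.997, 0.08, 0.0, -0.001]
contact_force: [-3.5, 15.6, 7.3]
gripper_width: 0.1
```

{"api": "drive_tool", "payload": {"steps": [[0,0.001,0,0,0],[0,0,0,0,0]]}}

```text
clock: 6.4
position: [473.1, -84.6, 19.4]
ee_rot: [0.997, 0.08, 0.001, -0.002]
contact_force: [-4.4, 19.6, 7.5]
gripper_width: -0.1
```

```bash
python3 - <<'E'
from h import *
s=arm.read_state();print(s["position"],s["contact_force"])
q=s["position"][:2]-[609.5,-64.5];print(np.hypot(*q),np.degrees(np.arctan2(q[1],q[0])))
a,d=arm.get_image("wrist");c,_=arm.get_image("scene")
cv2.imwrite("pics/w7.png",np.hstack([cv2.resize(a,(400,300)),cv2.resize(c[190:340,200:400],(400,300))]))
E
```

```text
[473.07061098 -84.62423177  19.43609457] [-4.37008301 19.56168955  7.46030923]
137.90563039191227 -171.6090043419695
```

View pics/w7.png

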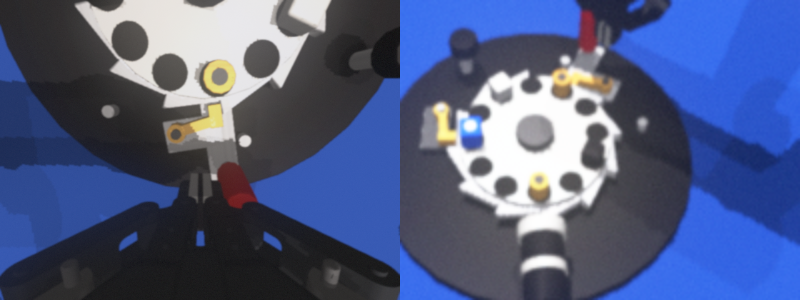

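{"api": "drive_tool", "payload": {"steps": [[0.0004,-0.011,0,4.1,0],[0.0004,-0.01,0,4.1,0],[0.0004,-0.01,0,4.1,0],[0.0004,-0.01,0,4.1,0],[0.0004,-0.01,0,4.1,0],[0.0004,-0.01,0,4.1,0],[0.0004,-0.01,0,4.1,0],[0.0004,-0.01,0,4.1,0],[0.0004,-0.01,0,4.1,0],[0.0004,-0.01,0,4.1,0],[0.0004,-0.01,0,4.1,0],[0.0004,-0.01,0,4.1,0],[0.0004,-0.01,0,4.1,0],[0,0,0,0,0]]}}

```text
clock: 7.9
position: [511.8, 33.6, 18.9]
ee_rot: [0.927, -0.375, 0.0, -0.0]
contact_force: [-0.3, -0.3, 0.1]
gripper_width: -0.0
```

```bash
cat > look.py <<'E'
from h import *
import sys
k=sys.argv[1];C=np.array([609.5,-64.5])
ang=lambda p:np.degrees(np.arctan2(*(p-C)[::-1]))%360
s=arm.read_state();print(s["clock"],s["position"],s["contact_force"])
t,_=arm.get_image("top");c,_=arm.get_image("scene")
cv2.imwrite(f"pics/l{k}.png",np.hstack([cv2.resize(t[105:285,180:360],(400,400)),cv2.resize(c[190:350,180:360],(400,400))]))
for n,im in(("top",t),("scene",c)):
    for st,cc in blob(redm(im)):
        p=ray(n,cc,86)[0]
        if np.hypot(*(p-C))<170:print(n,"red",cc,p,ang(p))
    h,sa,v=[x.astype(int) for x in cv2.split(cv2.cvtColor(im,cv2.COLOR_BGR2HSV))]
    bl=(h>100)&(h<130)&(sa>150)
    for st,cc in blob(bl):
        if st[4]<400:
            p=ray(n,cc,62)[0];r=np.hypot(*(p-C))
            if r<85:print(n,"blue",st,cc,p,r,ang(p))
E
python3 look.py 1
```

```text
7.9 [511.80459863  33.57121602  18.87524365] [-0.31546234 -0.34077593  0.05635271]
top red [225.3, 248.5] [478.50878669 -11.75039172] 158.0655621859146
top blue [281, 167, 13, 8, 41] [286.8, 171.0] [ 651.32756386 -109.52997285] 61.45928370412417 312.88847977427884
scene red [327.6, 230.4] [ 4.99468203e+02 -4.38840959e-01] 149.7917841626346
scene blue [231, 248, 10, 15, 79] [235.9, 257.0] [ 659.59880104 -102.50772447] 62.88463234440959 322.81403233853433
```

View pics/l1.png

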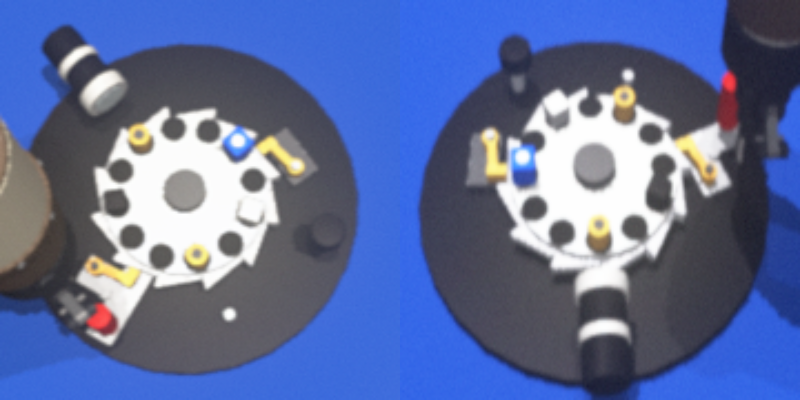

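```bash
python3 - <<'E'
from h import *
C=np.array([609.5,-64.5])
for n,uv in(("top",[227,147.5]),("top",[207.5,121.5]),("scene",[270.5,303]),("scene",[272,339])):
    p=ray(n,uv,68)[0];q=p-C;print(n,p,np.hypot(*q),np.degrees(np.arctan2(q[1],q[0])))
E
```

```text
top [686.38097515  17.11673957] 112.12482561478213 46.711435465845206
top [739.13435851  65.49498821] 183.58584876069784 45.07958478783529
scene [687.69530267  17.5096549 ] 113.31411587512785 46.3639091125445
scene [734.63073249  64.78672286] 179.9243088673236 45.93586161736311
```

{"api": "drive_tool", "payload": {"steps": [[0.0004,0.01,0,-4.1,0],[0.0004,0.01,0,-4.1,0],[0.0004,0.01,0,-4.1,0],[0.0004,0.01,0,-4.1,0],[0.0004,0.01,0,-4.1,0],[0.0004,0.01,0,-4.1,0],[0.0004,0.01,0,-4.1,0],[0.0004,0.01,0,-4.1,0],[0.0004,0.01,0,-4.1,0],[0.0004,0.01,0,-4.1,0],[0.0004,0.01,0,-4.1,0],[0.0001,0.005,0,-2,0],[0.0001,0.005,0,-2,0],[0.0001,0.005,0,-2,0],[0,0.0025,0,-1,0],[0,0.0025,0,-1,0],[0,0,0,0,0]]}}

```text
clock: 9.7
position: [471.6, -84.7, 18.9]
ee_rot: [0.997, 0.078, -0.001, -0.002]
contact_force: [-5.2, 18.7, 4.9]
gripper_width: -0.3
```

{"api": "drive_tool", "payload": {"steps": [[0.0004,-0.01,0,4.1,0],[0.0004,-0.01,0,4.1,0],[0.0004,-0.01,0,4.1,0],[0.0004,-0.01,0,4.1,0],[0.0004,-0.01,0,4.1,0],[0.0004,-0.01,0,4.1,0],[0.0004,-0.01,0,4.1,0],[0.0004,-0.01,0,4.1,0],[0.0004,-0.01,0,4.1,0],[0.0004,-0.01,0,4.1,0],[0.0004,-0.01,0,4.1,0],[0.0004,-0.01,0,4.1,0],[0.0004,-0.01,0,4.1,0],[0,0,0,0,0]]}}

```text
clock: 11.1
position: [512.7, 32.8, 19.0]
ee_rot: [0.927, -0.376, 0.0, -0.0]
contact_force: [-0.1, -0.1, -0.3]
gripper_width: 0.2
```

```bash
python3 look.py 2
```

```text
11.1 [512.73873034  32.77302148  19.02986381] [-0.13951019 -0.10796304 -0.30754415]
top red [225.3, 248.6] [478.32200868 -11.7770717 ] 158.10386782506794
top blue [268, 156, 12, 10, 45] [274.3, 161.5] [668.87629163 -81.99807675] 61.90094262338067 343.5798580422187
scene red [327.3, 230.7] [ 5.00479635e+02 -4.19561700e-01] 149.55366424027608
scene blue [234, 261, 12, 16, 83] [239.1, 270.0] [676.01166648 -76.47170336] 67.58049614093552 349.7963572101857
```

View pics/l2.png

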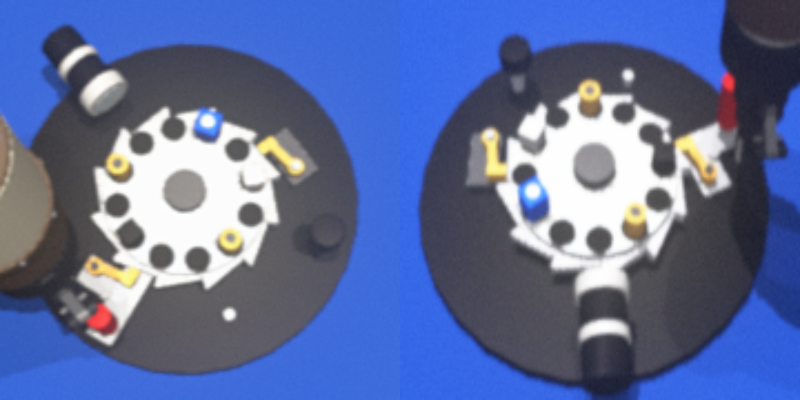

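The blue part stepped 30° to about 346°. The lens is at 46°, so two more strokes are needed.

{"api": "drive_tool", "payload": {"steps": [[0.0004,0.01,0,-4.1,0],[0.0004,0.01,0,-4.1,0],[0.0004,0.01,0,-4.1,0],[0.0004,0.01,0,-4.1,0],[0.0004,0.01,0,-4.1,0],[0.0004,0.01,0,-4.1,0],[0.0004,0.01,0,-4.1,0],[0.0004,0.01,0,-4.1,0],[0.0004,0.01,0,-4.1,0],[0.0004,0.01,0,-4.1,0],[0.0004,0.01,0,-4.1,0],[0.0001,0.005,0,-2,0],[0.0001,0.005,0,-2,0],[0.0001,0.005,0,-2,0],[0,0.0025,0,-1,0],[0,0.0025,0,-1,0],[0,0,0,0,0]]}}

```text
clock: 12.9
position: [472.8, -84.7, 18.9]
ee_rot: [0.997, 0.077, -0.001, -0.002]
contact_force: [-4.9, 20.9, 5.2]
gripper_width: 0.0
```

{"api": "drive_tool", "payload": {"steps": [[0.0004,-0.01,0,4.1,0],[0.0004,-0.01,0,4.1,0],[0.0004,-0.01,0,4.1,0],[0.0004,-0.01,0,4.1,0],[0.0004,-0.01,0,4.1,0],[0.0004,-0.01,0,4.1,0],[0.0004,-0.01,0,4.1,0],[0.0004,-0.01,0,4.1,0],[0.0004,-0.01,0,4.1,0],[0.0004,-0.01,0,4.1,0],[0.0004,-0.01,0,4.1,0],[0.0004,-0.01,0,4.1,0],[0.0004,-0.01,0,4.1,0],[0,0,0,0,0]]}}

```text
clock: 14.3
position: [513.8, 32.2, 19.1]
ee_rot: [0.926, -0.378, 0.0, -0.0]
contact_force: [0.5, -0.8, -0.2]
gripper_width: 0.3
```

```bash
python3 look.py 3
```

```text
14.3 [513.82557576  32.20555452  19.05558217] [ 0.49732402 -0.83107103 -0.20108401]
top red [225.2, 248.5] [478.48852814 -11.56373075] 157.9984214483133
top blue [256, 153, 6, 3, 13] [259.0, 153.8] [682.11665685 -48.90188095] 74.27301104807998 12.122972987940553
top blue [253, 159, 10, 6, 31] [257.3, 162.2] [663.65467783 -47.6779342 ] 56.70723965329541 17.25636022117863
scene red [326.9, 231.1] [ 5.01826283e+02 -3.93892774e-01] 149.23154079470143
scene blue [246, 275, 13, 12, 73] [252.0, 280.9] [676.02015747 -41.38198047] 70.42282425791852 19.164079899324047
```

View pics/l3.png

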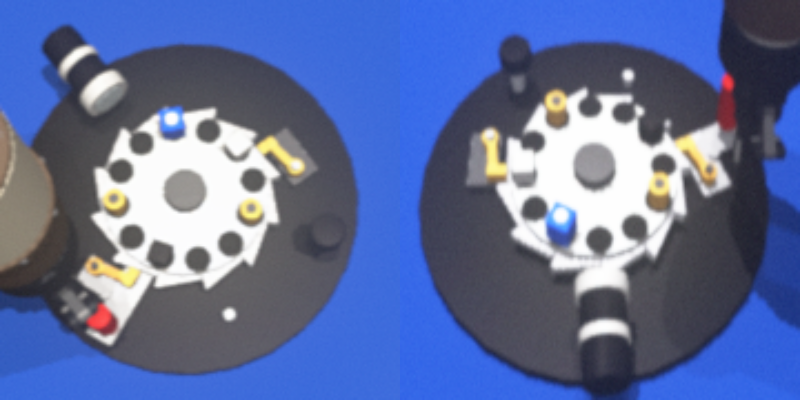

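{"api": "drive_tool", "payload": {"steps": [[0.0004,0.01,0,-4.1,0],[0.0004,0.01,0,-4.1,0],[0.0004,0.01,0,-4.1,0],[0.0004,0.01,0,-4.1,0],[0.0004,0.01,0,-4.1,0],[0.0004,0.01,0,-4.1,0],[0.0004,0.01,0,-4.1,0],[0.0004,0.01,0,-4.1,0],[0.0004,0.01,0,-4.1,0],[0.0004,0.01,0,-4.1,0],[0.0004,0.01,0,-4.1,0],[0.0001,0.005,0,-2,0],[0.0001,0.005,0,-2,0],[0.0001,0.005,0,-2,0],[0,0.0025,0,-1,0],[0,0.0025,0,-1,0],[0,0,0,0,0]]}}

```text
clock: 16.1
position: [474.0, -84.6, 19.0]
ee_rot: [0.997, 0.075, -0.0, -0.002]
contact_force: [-4.7, 21.9, 5.4]
gripper_width: -0.4
```

{"api": "drive_tool", "payload": {"steps": [[0.0004,-0.01,0,4.1,0],[0.0004,-0.01,0,4.1,0],[0.0004,-0.01,0,4.1,0],[0.0004,-0.01,0,4.1,0],[0.0004,-0.01,0,4.1,0],[0.0004,-0.01,0,4.1,0],[0.0004,-0.01,0,4.1,0],[0.0004,-0.01,0,4.1,0],[0.0004,-0.01,0,4.1,0],[0.0004,-0.01,0,4.1,0],[0.0004,-0.01,0,4.1,0],[0.0004,-0.01,0,4.1,0],[0.0004,-0.01,0,4.1,0],[0,0,0,0,0],[0,0,-0.03,0,0],[0,0,-0.04,0,0],[0,0,-0.04,0,0],[0,0,-0.04,0,0],[0,-0.03,0,0,0],[0,0,0,0,0]]}}

```text
clock: 18.1
position: [537.4, 53.8, 170.4]
ee_rot: [0.926, -0.379, 0.001, -0.001]
contact_force: [-1.1, -1.2, -0.4]
gripper_width: 0.0
```

```bash
python3 look.py 4
```

```text
18.1 [537.37867977  53.80032517 170.38490281] [-1.07470185 -1.16212821 -0.38392034]
top red [223.8, 247.4] [480.26072447  -8.65497082] 156.63055144454734
top blue [237, 159, 12, 14, 51] [241.9, 166.6] [650.891033   -17.67485109] 62.496497363884075 48.52496537684854
scene red [328.4, 229.4] [496.36373932  -0.80012508] 150.61888917834878
scene blue [265, 281, 10, 9, 60] [269.3, 285.0] [660.10054088 -11.33578784] 73.39515100710616 46.415294342262065
```

View pics/l4.png

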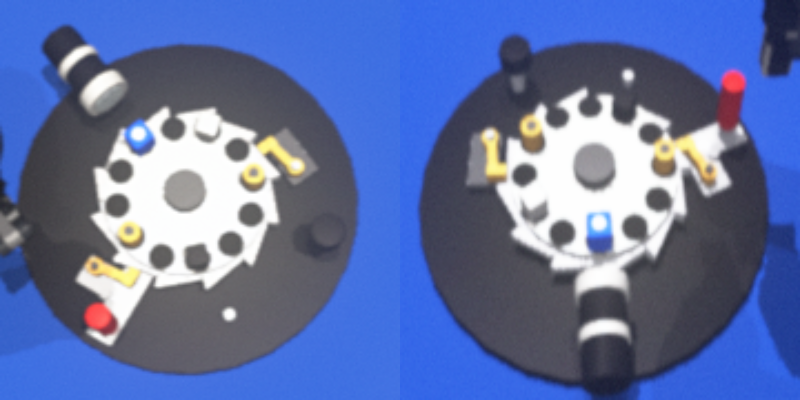

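```bash
python3 -c "
from bench import arm
print(arm.job_done())"
```

```text
the job is handed in; nothing more can be done
None
```

The blue part now stands in front of the camera lens, and the job is handed in at about 18 s of the 54 s allowed. I worked the red lever through four full strokes with the closed fingers. Each stroke ran to the hard stop at about 16–22 N along the push, and I then drew the fingers back past home so the lever sprang right back. After the last stroke I lifted the arm clear.

**Final checks**
- **Blue part:** it measures at about 46–48.5° about the platter axis, and the lens at about 45–47°. Both camera views show it squarely in front of the lens.
- **Lever:** the grip is back at its home pixel in the top view, (223.8, 247.4) against (223.7, 247.2) at the start.
- **Contact:** the gripper is clear of everything, with wrist force near zero. I never went near the ring gauge, but I did not measure it again at the end.

**What disagreed**
- **First push missed:** the closed fingertips really end about 45 mm above the reported tool point. My first push therefore passed just over the grip without touching it. I caught this in the wrist depth picture and went 38 mm lower for all the strokes.
- **Scene view offsets:** its single-view readings of the grip and the blue part were off by several degrees. For the lever I relied on the top view, and for the blue part on both views together.

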